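Hang the spoked wheel behind the pylon's spring gates

ROBOT

A 6-joint arm with a two-finger parallel gripper is mounted at the origin on the work surface. World frame = base frame: x ahead of the robot, y to its left, z up, the work surface at z = 0. Lengths are in m, angles in rad, forces in N, time in s.
With the tool pointing down it reaches from about 0.3 to 0.95 m from the base axis. Payload 3.1 kg.
Tool frame: the origin (TCP) lies at the very end of the fingers, on their centre line; the grasp point (between the pads) lies r.grip_point_offset behind it (r.grip_point_offset is the distance from the TCP to the grasp point, in m); x points along the fingers, z is the direction in which the jaws open and shut, and the axes are right-handed (so a half turn about x gives the same grasp; the last joint's range is limited). The gripper opens to 85 mm and grips with 20 to 120 N. Pads are 22 mm wide; open, the fingers measure 114 mm over their backs; the gripper's body (76 mm by 85 mm) begins 54 mm behind the grasp point. The pads swing forward as they close: fully open they stand 13 mm farther back than shut.
Start: joints at [-1.198, 0.308, 1.634, -0, 1.2, -0.07], TCP at [0.268, -0.565, 0.231] pointing down, gripper open.
Joint ranges: [-3.06, 3.06], [-0.79, 1.96], [0.05, 2.63], [-1.19, 4.34], [0.05, 2.64], [-2.94, 2.94]. Speed limits (rad/s): [2.79, 2.79, 3.14, 3.14, 3.14, 3.14].

INTERFACE

Orientations are given as a rotation vector (axis times angle).
In Python, from bench import status, camera, r, finder gives the robot as it stands.
- The arm moves only by the shell command python3 -m creep 'ROWS' [FORCE]. ROWS is JSON, a list of rows, each a list of 7 numbers: the shift along the tool's x, y, z scaled (see below), then the turn, a rotation vector about the tool's x, y, z scaled (see below), then the gripper command: -1 is shut, 1 is fully open, values between are in proportion. In form: [[tx, ty, tz, wx, wy, wz, claw], ...]. A call has 1 to 8 rows; each row is the pose to reach, as a shift and turn from the pose commanded when the call began, along the tool's axes at that moment; what a row does not reach only later rows make up. The controller multiplies each number of a shift by 1 m and each number of a turn by 2 rad. A row lasts 1/8 s, in which the tool goes at most 62.5 mm and 10.7 degrees, less where a joint would pass 70% of its speed; a pose out of reach is approached as far as the arm can. A call with a number of a shift or a turn outside -1 to 1 is refused whole. A call with a gripper value outside its range is refused whole. The fingers move at their own pace and stop on an object; FORCE is the grip in N (left out, the last holds). Time passes only in rows, so rows that repeat a pose let the fingers close. It gives the time, the measured TCP pose, the force and the opening at its end, in the units of the state.
- status.state(): the state, without advancing time (a new reading comes with each control period).
- camera(name): name is "scene" or "side" or "wrist"; returns a dict with "image" (384x512x3 uint8, red, green, blue), "range_z" (384x512 float32, m along the optical axis (not along the pixel's ray), 0 where there is no reading), "camera_matrix" (3x3 intrinsics, pixels), "R" (3x3) and "t" (3): a world point X has camera coordinates R X + t; the wrist camera has in their place "hand_eye" (4x4, takes a point from camera to tool coordinates, whose origin is the TCP and whose axes are the tool frame's). Camera axes: x right, y down, z forward; pixel columns grow to the right and rows downward; lengths in m; the calibration is good to about 2 mm. A picture is of the moment at which its call begins: read the wrist's pose just before it.
- r.job_done(): hands the job in, once; it reports no verdict.
Trained networks look in the newest picture that a camera, given by its name, has taken for a name from the list of things; names that differ only in an ending like _2 or _b are one class to them, and where a whole thing is asked for, a point or a joint stands for the part that bears it (a point fixed in the world has none). Each returns a list of dicts, best first, with "conf" (0 to 1); they miss things now and then, are a little off and sometimes report something else, mostly with a low value. They report only what shows in the picture. A call takes as long as a camera call. They do not tell look-alikes from the thing itself.
- finder.boxes_of(thing, camera): "box" ([left, top, right, bottom] in pixels, round what is visible of it).
- finder.regions_of(thing, camera): "mask" (384x512 bool, what is visible of it) and "box" ([left, top, right, bottom] in pixels, round what is visible of it).
The state is a dict: "time_s": time; "joints": joint angles; "qd": joint speeds; "effort": joint torques, N m; "eef_pos": TCP position; "ee_rot": TCP orientation; "contact_force": force on the tool from outside, world axes, zero at the start; "wrist_torque": the same for the moment, N m; "width": opening from 0.0 (shut) to 1.0 (fully open).
Only numpy, scipy, OpenCV 4.12 (cv2) and the standard library are available. Lean on these libraries where they do the work, as an engineer would, in place of code of your own. Each camera call takes 0.05 s, during which the arm holds its last target. There are 200 camera calls.

TASK

Before the wing is folded up, lift the big wooden spoked wheel out of its slotted stand by its rim and hang the rim over the twin J-hook of the steel bridge pylon: bring the wheel over the upturned tips, set it down on the hook's two arms in front of the gates, and slide it along the arms through both spring gates until it is fully home and the gates have snapped shut behind it. Feel your way gently, since the height of the hook is set by hand: never jam or force the wheel against the hook. Leave the wheel hanging free and the other toys where they are.

Things in the scene. Friction and masses are not known exactly. Their poses are not given: they have to be found in the camera images.
- wheel_center (a point): Centre of the loose wooden wheel, 180 mm across; flat-sided rim 14 mm thick along the wheel's axis, 14 mm deep radially (inner radius 76); three 10 mm spokes, one straight down, two 110 degrees either side of up; 0.11 to 0.23 kg. x = the wheel's axis, z = up to the rim's top (mid-depth of the rim 83 mm above the centre). It starts upright, its bottom 10 mm above the table.
- wheel: The same wheel; origin at the bottom of its rim, mid-thickness; axes as above.
- stand: Fixed plywood stand, 70 x 130 mm, 60 mm high, with a slot 16.5 mm wide along its y axis, open at the top, in which the wheel stands. Origin on the table at its centre, x across the slot (along the wheel's axis).
- pylon: Fixed steel bridge pylon, a mast with braces on a 130 x 150 mm base, carrying a twin J-hook. Origin on the table below the hook's seat; +x is the way the wheel is pushed in (open side at -x), z up. The hook's two equal bent rods, 8 mm thick, stand at y = -42 and +42 mm with room for fingers between; what joins them to the mast lies behind the seat, at least 18 mm below the arms' top.
- seat (a point): Point of the pylon at x 0, y 0, z 240 mm: the seat, for the middle of the rim's thickness, at the middle of the possible heights. The hook is clamped by hand: the top of its level arms is 228 to 252 mm above the table, in no reading, to be felt or seen; the clamp holds firm in use. Back stop face at x = +9 mm. A roof, underside 27 mm above the arms' top, covers x = -34 to +9 mm.
- mouth (a point): Point of the pylon at x -54, y 0, z 240 mm: middle of the gap, open above, where the rim is lowered on the arms. Each rod is a level arm along x; its tip (x = -82 to -74 mm) turns up 14 mm above the arm's top. The gap runs from x = -74 to -34 mm. With the rim on both arms the wheel's centre is 63 mm below the arms' top; over each arm the rim is 16 to 20 mm high, under the 27 mm roof.
- gate_left (a joint): Spring gate of the rod at y = +42 mm: a black flap 18 mm long, hung from the roof at x = -29 mm. 0 = shut (straight down); grows to 1.5 rad as the rim pushes it inward (+x) and up; it cannot swing outward. 1.5 to 4 N on each gate opens it. It snaps shut once the rim is past: middle of the rim's thickness at about x = -4 mm or more; the back stop halts it at +2 mm.
- gate_right (a joint): The same spring gate on the rod at y = -42 mm.
- fire_engine: Toy fire engine, 110 x 52 x 64 mm, origin under its centre. Bystander.
- bus: Silver toy bus, 130 x 50 x 62 mm, origin under its centre. Bystander.
- hedge: Hedge strip, 100 x 25 x 48 mm, origin under its centre. Bystander.
- figure_a: Small wooden figure, 22 mm across, 49 mm high, origin under its centre. Bystander.
- figure_b: A second such wooden figure. Bystander.
- track: Loose wooden track piece, 160 x 40 x 12 mm, origin under its centre. Bystander.
Mind the look-alikes: they are no part of the job. What is shaped like the wheel but blue is not meant.

How it is judged:
By the outcome, as a careful person would: the job done as asked, in the order asked, and still so for the second after the job is handed in, with the robot touching nothing.
It also fails if it takes over 64 s, if anything falls off the work surface, if the arm or the gripper's body presses on something with over 40 N, if the wrist force passes 120 N, or if a joint passes its speed limit or range.

## Working session

There is one attempt and no reset: what is moved stays moved. The work goes in short steps, Python scripts to look and compute and a shell command to move; the robot and the scene stay as the last step left them, time stands still between calls to the robot, and variables do not carry over. Pictures are saved under pics/ and viewed, about 8 in all and at most 12, crops included, and the job is handed in when it is done.

```bash
ls; mkdir -p pics
python3 - <<'E'
from bench import status, camera, r, finder
import cv2,numpy as np
s=status.state(); print({k:np.round(v,3).tolist() for k,v in s.items()}, r.grip_point_offset)
ims=[]
for c in("scene","side"):
    d=camera(c); ims.append(d["image"]); np.savez(f"pics/{c}0.npz",**d)
    for t in("wheel","stand","pylon","gate_left"):
        print(c,t,[(np.round(b["conf"],2),np.round(b["box"]).tolist()) for b in finder.boxes_of(t,c)][:4])
    cv2.imwrite(f"pics/{c}0.png",cv2.resize(d["image"][...,::-1],(800,600)))
E
```

```text
pics
{'time_s': 0.0, 'joints': [-1.198, 0.309, 1.635, -0.0, 1.2, -0.07], 'qd': [0.002, -0.001, -0.001, 0.001, 0.0, 0.001], 'effort': [-0.0, -41.525, -27.666, -0.0, 0.01, 0.0], 'eef_pos': [0.267, -0.564, 0.23], 'ee_rot': [0.879, 1.389, -0.876], 'contact_force': [1.299, 0.752, -0.208], 'wrist_torque': [0.017, 0.026, 0.008], 'width': 0.997} 0.0187
scene wheel [(np.float64(0.96), [286.0, 264.0, 337.0, 312.0]), (np.float64(0.94), [232.0, 212.0, 280.0, 257.0]), (np.float64(0.89), [302.0, 196.0, 332.0, 243.0]), (np.float64(0.4), [219.0, 174.0, 240.0, 200.0])]
scene stand [(np.float64(0.92), [237.0, 233.0, 274.0, 265.0])]
scene pylon [(np.float64(0.8), [154.0, 100.0, 200.0, 188.0])]
scene gate_left []
side wheel [(np.float64(0.89), [220.0, 97.0, 249.0, 153.0]), (np.float64(0.78), [164.0, 144.0, 219.0, 197.0]), (np.float64(0.65), [244.0, 139.0, 286.0, 198.0])]
side stand [(np.float64(0.68), [247.0, 168.0, 286.0, 208.0])]
side pylon [(np.float64(0.72), [311.0, 238.0, 385.0, 353.0])]
side gate_left [(np.float64(0.52), [262.0, 237.0, 300.0, 267.0])]
```

View pics/scene0.png

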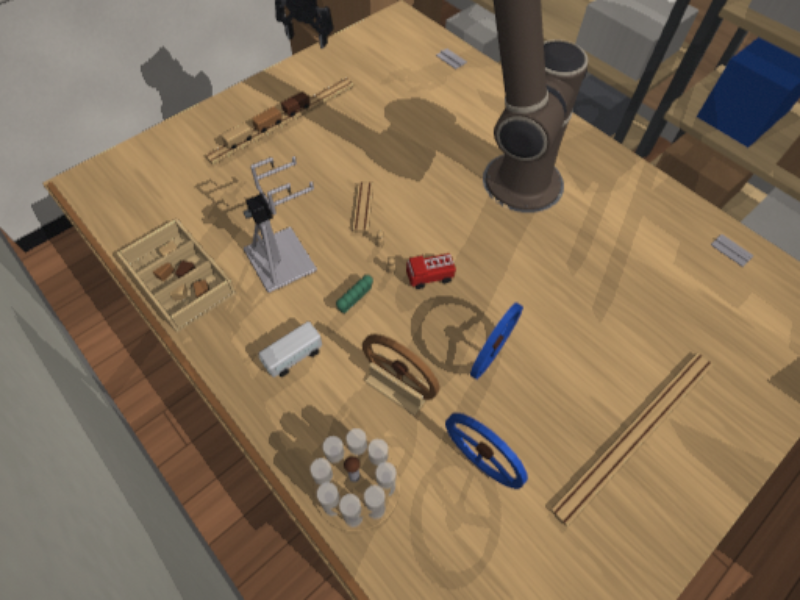

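View pics/side0.png

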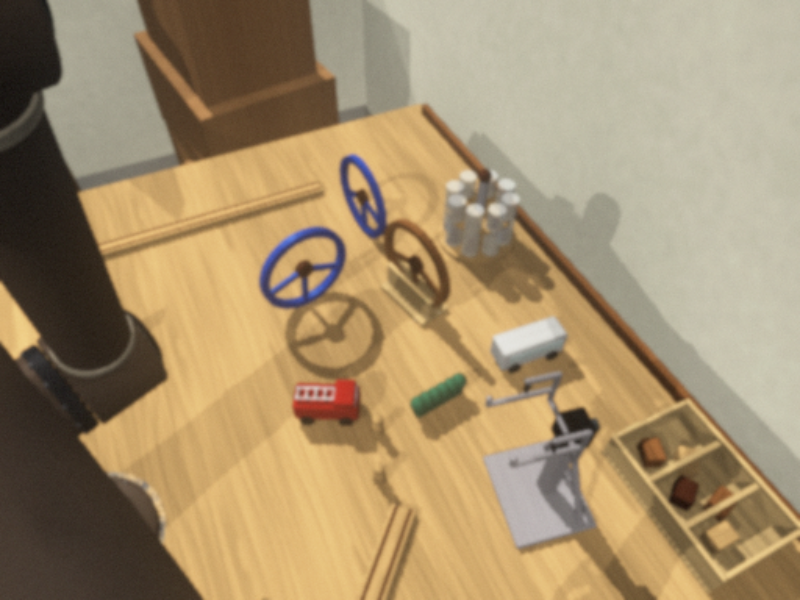

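Scene: brown wheel at about (400,367) in the 800-px view, standing in the stand. Blue look-alikes are at (497,340) and (487,450). The pylon is at (280,225), with its hook opening towards the robot side. The brown one fits the description, being wooden and in the slotted stand; I'll confirm it in a crop.

```bash
cat > h.py <<'E'
import numpy as np,cv2
from scipy.spatial.transform import Rotation as Ro
def cloud(d):
    z=d["range_z"];K=d["camera_matrix"];v,u=np.mgrid[:384,:512]
    P=np.stack([(u-K[0,2])/K[0,0]*z,(v-K[1,2])/K[1,1]*z,z],-1)
    if "R" in d: return (P-d["t"])@d["R"]
    s=d["pose"]; T=d["hand_eye"]; Q=P@T[:3,:3].T+T[:3,3]
    return Q@Ro.from_rotvec(s[3:]).as_matrix().T+s[:3]
def wrist(name):
    from bench import status,camera
    s=status.state(); d=dict(camera("wrist")); d["pose"]=np.r_[s["eef_pos"],s["ee_rot"]]
    np.savez(f"pics/{name}.npz",**d); return d
E
python3 - <<'E'
from h import *
for c in("scene","side"):
    d=dict(np.load(f"pics/{c}0.npz")); P=cloud(d); im=d["image"].astype(int)
    ok=d["range_z"]>0
    print(c,"cam",(-d["R"].T@d["t"]).round(2))
    # wheel: box crop
    b=(215,200,295,275) if c=="scene" else (240,135,295,212)
    m=np.zeros((384,512),bool); m[b[1]:b[3],b[0]:b[2]]=1
    br=m&ok&(im[...,0]>im[...,2]*1.3)&(P[...,2]>.07)&(P[...,2]<.25)
    Q=P[br]; 
    med=np.median(Q,0); Q=Q[np.linalg.norm(Q-med,axis=1)<.12]; print(len(Q),Q.min(0).round(3),Q.max(0).round(3))
    c0=np.median(Q,0)
    for _ in range(3):
        xy=Q[:,:2]-Q[:,:2].mean(0); w,V=np.linalg.eigh(xy.T@xy); n=V[:,0]
        k=abs(xy@n)<.02;Q=Q[k]
    t=V[:,1]; a=Q[:,:2]@t; 
    top=Q[Q[:,2]>.07]
    from scipy.optimize import least_squares
    f=least_squares(lambda p:np.hypot(a-p[0],Q[:,2]-p[1])-.083,[np.mean(a),.1],loss="soft_l1",f_scale=.004).x
    nn=np.median(Q[:,:2]@n); print("wheel axis",n,"centre",f[0]*t+nn*n,f[1],"resid",np.std(xy[k]@n))
    # pylon
    b=(145,90,215,195) if c=="scene" else (300,225,400,360)
    m=np.zeros((384,512),bool); m[b[1]:b[3],b[0]:b[2]]=1
    H=m&ok&(P[...,2]>.18)&(P[...,2]<.4); Q=P[H]; print("pylon hi",len(Q),Q.min(0).round(3),Q.max(0).round(3))
    B=m&ok&(P[...,2]>.004)&(P[...,2]<.03)&(abs(im[...,0]-im[...,2])<35); Q=P[B]; 
    print("base",len(Q),cv2.minAreaRect(Q[:,:2].astype(np.float32)), np.median(Q[:,2]))
d=np.load("pics/scene0.npz")["image"][:,:,::-1]
e=np.load("pics/side0.npz")["image"][:,:,::-1]
a=np.hstack([cv2.resize(d[90:290,140:340],(400,400),interpolation=2),cv2.resize(e[220:360,270:410],(400,400),interpolation=2)])
cv2.imwrite("pics/crop1.png",a)
E
```

```text
scene cam [0.97 0.55 1.13]
637 [0.623 0.134 0.07 ] [0.675 0.307 0.195]
wheel axis [-0.97394842 -0.22676966] centre [0.65120247 0.22003785] 0.10976870803680333 resid 0.004345497619643127
pylon hi 559 [ 0.54  -0.263  0.181] [ 0.692 -0.157  0.288]
base 964 ((0.5748398303985596, -0.3585861325263977), (0.48933178186416626, 0.1640842854976654), 62.356040954589844) 0.012212474007817956
side cam [ 0.29 -0.46  0.91]
794 [0.621 0.128 0.07 ] [0.676 0.304 0.192]
wheel axis [-0.9727305 -0.2319383] centre [0.64486063 0.21496257] 0.10569648945252526 resid 0.004486094590357886
pylon hi 1268 [ 0.538 -0.266  0.181] [ 0.691 -0.159  0.283]
base 2607 ((0.681437611579895, -0.1429416984319687), (0.34699007868766785, 0.15563184022903442), 64.82142639160156) 0.008428881048796018
```

View pics/crop1.png

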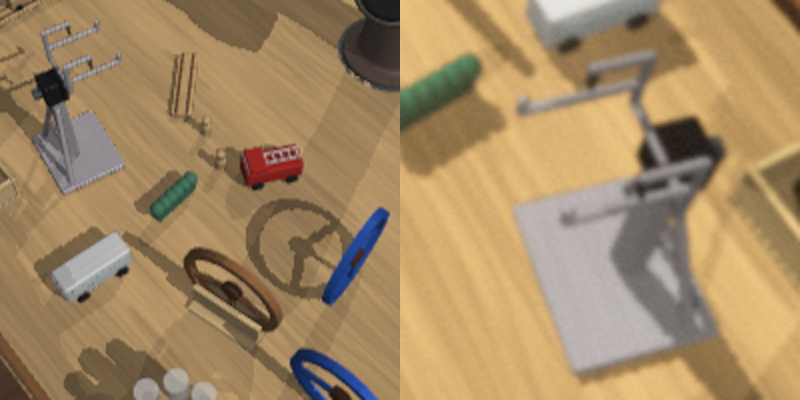

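The crop confirms it: the brown wheel stands in the plywood slot. The pylon's hook tips point towards the robot. Next, the hook's geometry.

Run:
```python
from h import *
W=np.full((600,800,3),255,np.uint8)
for j,c in enumerate(("scene","side")):
    d=dict(np.load(f"pics/{c}0.npz")); P=cloud(d); im=d["image"].astype(int)
    m=(P[...,0]>.5)&(P[...,0]<.75)&(P[...,1]>-.32)&(P[...,1]<-.08)&(d["range_z"]>0)
    Q=P[m&(P[...,2]>.2)]
    for x,y,z in Q:
        col=cv2.applyColorMap(np.uint8([[int(np.clip((z-.2)/.1*255,0,255))]]),cv2.COLORMAP_JET)[0,0].tolist()
        cv2.circle(W,(int((x-.5)*1600)+400*j,int((-.08-y)*1600)),2,col,-1)
    B=P[m&(P[...,2]>.005)&(P[...,2]<.02)&(abs(im[...,0]-im[...,2])<30)]
    r_=cv2.minAreaRect(B[:,:2].astype(np.float32)); print(c,r_,len(B),np.median(B[:,2]))
    for x,y,z in B: W[int((-.08-y)*1600),int((x-.5)*1600)+400*j]=(0,0,0)
    h,e=np.histogram(Q[:,2],bins=np.arange(.2,.3,.005)); print(h)
cv2.imwrite("pics/top1.png",W)
```

```text
scene ((0.6471461653709412, -0.22033821046352386), (0.15388523042201996, 0.12847326695919037), 78.98065948486328) 916 0.012162741259962834
[ 16  24  20  12 106  42   3   5  17  96  42   9  16   6   8  16  54  17
   0]
side ((0.6446643471717834, -0.2222667634487152), (0.1484677493572235, 0.12637552618980408), 79.096435546875) 2359 0.008320112631275235
[ 24  36   7 140 241   9  11  12 197 171  28  49  21  16  29 117  99   0
   0]
```

View pics/top1.png

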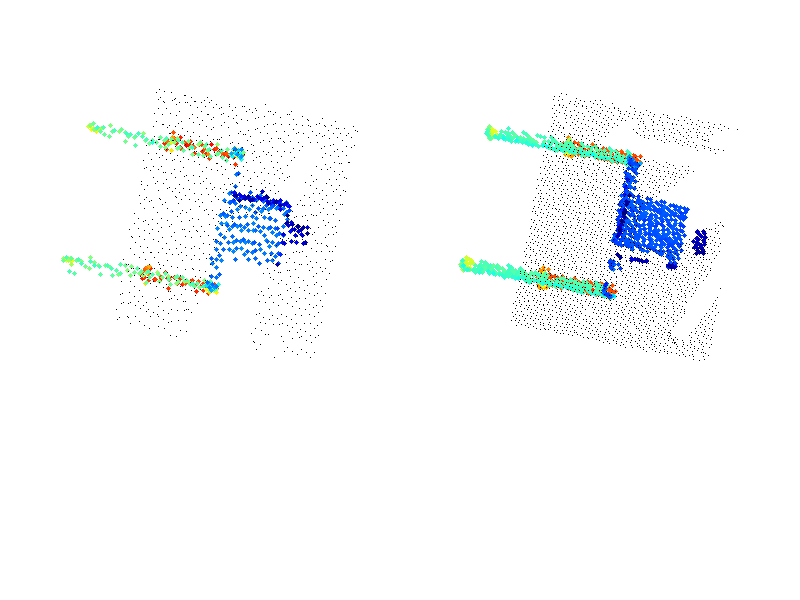

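```bash
cat >> h.py <<'E'
def plan(pos,yaw,what=""):
    """row from the current pose to TCP pos, tool down, jaws along world yaw (deg, mod 180)"""
    from bench import status
    s=status.state(); R=Ro.from_rotvec(s["ee_rot"]); best=None
    for k in(0,180):
        a=np.radians(yaw+k); z=np.array([np.cos(a),np.sin(a),0]); x=np.array([0,0,-1.])
        T=Ro.from_matrix(np.stack([x,np.cross(z,x),z],1)); w=(R.inv()*T).as_rotvec()
        t=R.inv().apply(np.array(pos)-s["eef_pos"])
        print(what,k,"row",np.r_[t,w/2].round(4).tolist(),"deg",np.degrees(np.linalg.norm(w)).round(1))
    print("t",round(s["time_s"],2),"q6",s["joints"].round(2) if hasattr(s["joints"],"round") else np.round(s["joints"],2),"F",np.round(s["contact_force"],1))
E
python3 - <<'E'
from h import *
from bench import status
print(Ro.from_rotvec(status.state()["ee_rot"]).as_matrix().round(2))
plan([.648,.2175,.33],13.2)
for c in("scene","side"):
    d=dict(np.load(f"pics/{c}0.npz")); P=cloud(d); im=d["image"].astype(int)
    m=(im[...,2]>im[...,0]*1.8)&(P[...,2]>.02)&(P[...,2]<.3)&(P[...,0]>.1)&(d["range_z"]>0)
    n,l,st,ce=cv2.connectedComponentsWithStats(m.astype(np.uint8))
    for i in range(1,n):
        if st[i,4]>60: print(c,P[l==i].min(0).round(2),P[l==i].max(0).round(2))
E
```

```text
[[-0.    0.9   0.43]
 [-0.    0.43 -0.9 ]
 [-1.   -0.    0.  ]]
 0 row [-0.0988, 0.6787, -0.5439, -0.6792, -0.0, 0.0] deg 77.8
 180 row [-0.0988, 0.6787, -0.5439, 0.8916, 0.0, 0.0] deg 102.2
t 0.5 q6 [-1.2   0.31  1.63 -0.    1.2  -0.07] F [-0.   0.4 -0.4]
scene [0.37 0.28 0.02] [0.54 0.33 0.18]
scene [0.63 0.36 0.02] [0.65 0.53 0.18]
side [0.63 0.37 0.12] [0.64 0.49 0.18]
side [0.38 0.28 0.12] [0.5  0.31 0.18]
```

```bash
python3 -m creep '[[-0.1,0.085,-0.068,-0.085,0,0,1],[-0.1,0.17,-0.136,-0.17,0,0,1],[-0.1,0.21,-0.17,-0.255,0,0,1],[-0.1,0.25,-0.2,-0.34,0,0,1],[-0.1,0.29,-0.235,-0.425,0,0,1],[-0.1,0.335,-0.27,-0.51,0,0,1],[-0.1,0.375,-0.3,-0.595,0,0,1],[-0.1,0.41,-0.33,-0.679,0,0,1]]' 60; python3 -c "
from h import *
plan([.648,.2175,.33],13.2)"
```

```text
time_s: 1.5
eef_pos: [0.4766, -0.1331, 0.3309]
ee_rot: [-0.185, 1.561, 0.184]
contact_force: [1.5, -1.1, -0.0]
width: 0.997
 0 row [0.001, 0.301, 0.2485, 0.0025, 0.0007, 0.0005] deg 0.3
 180 row [0.001, 0.301, 0.2485, -1.5683, -0.0008, 0.0012] deg 179.7
t 1.5 q6 [-0.36 -0.03  1.81 -0.    1.35 -0.6 ] F [ 1.5 -1.1 -0. ]
```

Run:
```python
from h import *
d=wrist("w1"); P=cloud(d); print(d["hand_eye"].round(3))
cv2.imwrite("pics/w1.png",d["image"][...,::-1])
m=(P[...,2]>.2)&(P[...,2]<.3)&(d["range_z"]>.05); v,u=np.nonzero(m); print(m.sum(), (u.min(),u.max(),v.min(),v.max()) if len(u) else 0)
if m.sum(): print(P[m].min(0),P[m].max(0))
```

```text
[[ 0.    -0.316  0.949 -0.142]
 [ 0.    -0.949 -0.316  0.083]
 [ 1.     0.    -0.    -0.001]
 [ 0.     0.     0.     1.   ]]
3142 (np.int64(294), np.int64(477), np.int64(251), np.int64(371))
[ 0.53658854 -0.25525663  0.20007431] [ 0.69056145 -0.15583459  0.28287935]
```

View pics/w1.png

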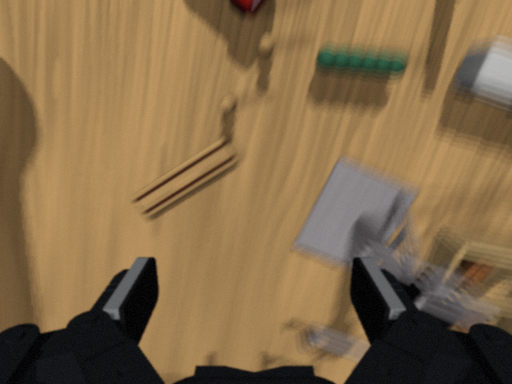

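```bash
python3 -m creep '[[-0.03,-0.034,0.034,0,0,0,1],[-0.06,-0.068,0.068,0,0,0,1],[-0.09,-0.103,0.102,0,0,0,1],[-0.09,-0.103,0.102,0,0,0,1],[-0.09,-0.103,0.102,0,0,0,1],[-0.09,-0.103,0.102,0,0,0,1]]'
python3 - <<'E'
from h import *
d=wrist("w2"); P=cloud(d)
m=(P[...,0]>.5)&(P[...,0]<.75)&(P[...,1]>-.32)&(P[...,1]<-.08)&(d["range_z"]>0.1)&(P[...,2]>.2)&(P[...,2]<.32)
v,u=np.nonzero(m); print(u.min(),u.max(),v.min(),v.max()); b=(u.min()-10,v.min()-10)
W=cv2.resize(d["image"][...,::-1],(800,600)); cv2.imwrite("pics/w2.png",W)
# pylon coordinates with guess
a=np.radians(-11);o=np.array([.6246,-.2169]);Q=P[m];X=(Q[:,:2]-o)@[np.cos(a),np.sin(a)];Y=(Q[:,:2]-o)@[-np.sin(a),np.cos(a)];Z=Q[:,2]
for lo in range(-95,40,8):
    for sg in(-1,1):
        k=(X*1000>=lo)&(X*1000<lo+8)&(Y*sg>.025)&(Y*sg<.06)
        if k.sum()>3: print(lo,sg,k.sum(),"Ymed",np.median(Y[k]).round(4),"Z pct",np.percentile(Z[k],[5,25,50,75,95]).round(4))
for sg in(-1,1):
    k=(Y*sg>.025)&(Y*sg<.06); print(sg,"Xmin,max",np.percentile(X[k],[.3,99.7]).round(4)); 
    k&=(X<.01)&(Z<.27);p=np.polyfit(X[k],Y[k],1);print("fit",p, "yaw add deg",np.degrees(p[0]))
E
```

```text
time_s: 2.3
eef_pos: [0.5972, -0.2113, 0.4192]
ee_rot: [-0.18, 1.565, 0.182]
contact_force: [-0.7, 0.4, -0.3]
width: 1.001
186 335 104 241
-87 -1 21 Ymed -0.0397 Z pct [0.2466 0.2504 0.257  0.2587 0.26  ]
-87 1 18 Ymed 0.0431 Z pct [0.249  0.2576 0.2585 0.2594 0.2605]
-79 -1 98 Ymed -0.0388 Z pct [0.2434 0.2463 0.2543 0.2594 0.2607]
-79 1 90 Ymed 0.0434 Z pct [0.2447 0.2464 0.258  0.2595 0.2607]
-71 -1 65 Ymed -0.0399 Z pct [0.243  0.245  0.2459 0.2465 0.2478]
-71 1 75 Ymed 0.0429 Z pct [0.2439 0.2453 0.2459 0.2467 0.2476]
-63 -1 65 Ymed -0.0401 Z pct [0.2425 0.245  0.2458 0.2465 0.2472]
-63 1 77 Ymed 0.0432 Z pct [0.2435 0.2452 0.2461 0.2468 0.2474]
-55 -1 63 Ymed -0.0397 Z pct [0.2428 0.2453 0.2459 0.2467 0.2476]
-55 1 77 Ymed 0.043 Z pct [0.2439 0.245  0.246  0.2466 0.2473]
-47 -1 65 Ymed -0.0398 Z pct [0.2432 0.2449 0.2462 0.2467 0.2476]
-47 1 74 Ymed 0.0431 Z pct [0.2439 0.2453 0.2461 0.2465 0.2472]
-39 -1 82 Ymed -0.0401 Z pct [0.2435 0.2455 0.2463 0.2476 0.2803]
-39 1 106 Ymed 0.043 Z pct [0.2443 0.2456 0.2465 0.2736 0.2804]
-31 -1 171 Ymed -0.0387 Z pct [0.2441 0.2466 0.2752 
[... 273 characters left out ...]
282 ]
-15 1 122 Ymed 0.0442 Z pct [0.2443 0.2471 0.2805 0.2814 0.2823]
-7 -1 135 Ymed -0.0399 Z pct [0.244  0.2461 0.278  0.2809 0.282 ]
-7 1 118 Ymed 0.0441 Z pct [0.2445 0.2477 0.2804 0.2813 0.2824]
1 -1 134 Ymed -0.0397 Z pct [0.2435 0.246  0.2784 0.2808 0.2821]
1 1 122 Ymed 0.0441 Z pct [0.2448 0.2471 0.2803 0.2813 0.2822]
9 -1 314 Ymed -0.0377 Z pct [0.2191 0.222  0.2472 0.2712 0.2816]
9 1 171 Ymed 0.0435 Z pct [0.2196 0.2221 0.259  0.2805 0.2816]
17 -1 7 Ymed -0.0367 Z pct [0.2189 0.2191 0.2192 0.2354 0.2703]
-1 Xmin,max [-0.0804  0.0172]
fit [ 0.0039103  -0.03988272] yaw add deg 0.22404377739236522
1 Xmin,max [-0.0802  0.0165]
fit [0.01569073 0.04404357] yaw add deg 0.8990123465711229
```

View pics/w2.png

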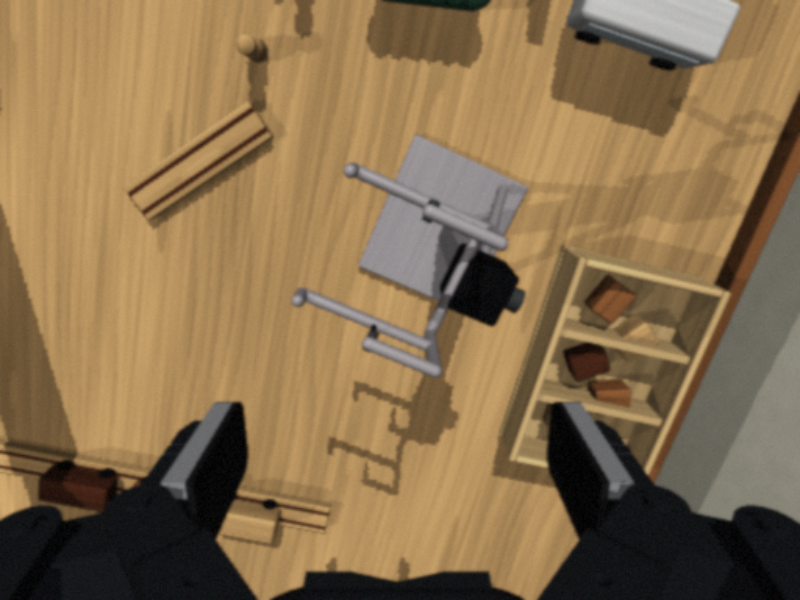

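The hook shows clearly in the wrist view. Arms' top is at about z = 0.247, the seat at about (0.626, -0.215), and the yaw about -10.6°. Now over to the wheel.

```bash
python3 -m creep '[[0,0.05,0,0,0,0,1],[0,0.11,0,0,0,0,1],[0.03,0.17,0,0,0,0,1],[0.06,0.23,-0.01,0,0,0,1],[0.09,0.29,0,0,0,0,1],[0.09,0.35,0.05,0,0,0,1],[0.09,0.35,0.08,0,0,0,1],[0.09,0.35,0.08,0,0,0,1]]'; python3 -m creep '[[0,0,0,0,0,0,1],[0,0,0,0,0,0,1]]'
python3 - <<'E'
from h import *
d=wrist("w3"); P=cloud(d); im=d["image"].astype(int)
print("pose",d["pose"].round(4))
m=(P[...,2]>.15)&(P[...,2]<.21)&(d["range_z"]>.1)&(im[...,0]>im[...,2]*1.2)&(abs(P[...,0]-.65)<.08)&(abs(P[...,1]-.21)<.1)
Q=P[m]; print(len(Q),Q.min(0).round(3),Q.max(0).round(3))
r_=cv2.minAreaRect(Q[Q[:,2]>.165][:,:2].astype(np.float32)); print(r_)
top=Q[Q[:,2]>.18]; xy=top[:,:2]-top[:,:2].mean(0); w,V=np.linalg.eigh(xy.T@xy); print("top mean",top.mean(0).round(4),"yaw",np.degrees(np.arctan2(-V[0,1],V[1,1])), np.percentile(xy@V[:,0],[1,99]))
plan([.648,.2175,.164],13.2)
cv2.imwrite("pics/w3.png",d["image"][...,::-1])
E
```

```text
time_s: 3.35
eef_pos: [0.5967, 0.1495, 0.3286]
ee_rot: [-0.183, 1.565, 0.184]
contact_force: [0.2, -0.3, -0.6]
width: 1.003
time_s: 3.6
eef_pos: [0.5958, 0.146, 0.3308]
ee_rot: [-0.18, 1.563, 0.18]
contact_force: [0.0, -0.5, -0.6]
width: 1.001
pose [ 0.5958  0.146   0.3308 -0.1799  1.5632  0.1795]
3287 [0.625 0.14  0.15 ] [0.671 0.289 0.192]
((0.6480857729911804, 0.21445724368095398), (0.014610890299081802, 0.12423228472471237), 12.947871208190918)
top mean [0.6471 0.2165 0.1863] yaw 12.844468763000503 [-0.00739228  0.006602  ]
 0 row [0.1669, 0.0579, 0.0668, -0.0008, 0.0002, 0.0001] deg 0.1
 180 row [0.1669, 0.0579, 0.0668, 1.57, 0.0002, -0.0004] deg 179.9
t 3.65 q6 [ 0.17  0.21  1.55 -0.    1.38 -0.06] F [ 0.2 -0.3  0. ]
```

```bash
python3 -m creep '[[0,0.03,0.035,0,0,0,1],[0.03,0.056,0.066,0,0,0,1],[0.08,0.056,0.066,0,0,0,1],[0.13,0.056,0.066,0,0,0,1],[0.167,0.056,0.066,0,0,0,1],[0.167,0.056,0.066,0,0,0,1],[0.167,0.056,0.066,0,0,0,0.2],[0.167,0.056,0.066,0,0,0,-0.3]]' 30; python3 -m creep '[[0,0,0,0,0,0,-0.4],[0,0,0,0,0,0,-0.4],[0,0,0,0,0,0,-0.4]]';python3 -c "
from h import *
plan([.6475,.2155,.164],13)"
```

```text
time_s: 4.65
eef_pos: [0.6502, 0.2168, 0.1667]
ee_rot: [-0.179, 1.558, 0.181]
contact_force: [0.3, 0.4, -0.5]
width: 0.604
time_s: 5.03
eef_pos: [0.6483, 0.2167, 0.1636]
ee_rot: [-0.181, 1.563, 0.181]
contact_force: [0.1, -1.4, 0.4]
width: 0.298
 0 row [-0.0004, -0.001, -0.001, 0.0016, 0.0002, -0.0] deg 0.2
 180 row [-0.0004, -0.001, -0.001, -1.5692, 0.0, 0.0004] deg 179.8
t 5.03 q6 [0.26 0.48 1.54 0.   1.12 0.03] F [ 0.1 -1.4  0.4]
```

Close slowly and watch the side force.

```bash
python3 -m creep '[[0,0,0,0,0,0,-0.55],[0,0,0,0,0,0,-0.65],[0,0,0,0,0,0,-0.8],[0,0,0,0,0,0,-1],[0,0,0,0,0,0,-1],[0,0,0,0,0,0,-1]]' 30; python3 -m creep '[[0,0,0,0,0,0,-1],[0,0,0,0,0,0,-1],[0,0,0,0,0,0,-1]]' 60
```

```text
time_s: 5.78
eef_pos: [0.6482, 0.2166, 0.1632]
ee_rot: [-0.181, 1.563, 0.181]
contact_force: [0.4, -0.6, -1.3]
width: 0.159
time_s: 6.15
eef_pos: [0.6482, 0.2166, 0.1633]
ee_rot: [-0.181, 1.563, 0.181]
contact_force: [0.2, -0.1, -0.7]
width: 0.153
```

```bash
python3 -m creep '[[-0.01,0,0,0,0,0,-1],[-0.03,0,0,0,0,0,-1],[-0.05,0,0,0,0,0,-1],[-0.07,0,0,0,0,0,-1],[-0.09,0,0,0,0,0,-1],[-0.11,0,0,0,0,0,-1],[-0.13,0,0,0,0,0,-1],[-0.13,0,0,0,0,0,-1]]'; python3 -m creep '[[0,0,0,0,0,0,-1],[0,0,0,0,0,0,-1],[0,0,0,0,0,0,-1]]'
python3 - <<'E'
from h import *
from bench import camera,status
print(status.state()["contact_force"].round(2),status.state()["wrist_torque"].round(3))
d=dict(camera("scene"));np.savez("pics/scene1.npz",**d);P=cloud(d);im=d["image"].astype(int)
v=d["image"][90:290,140:400,::-1]; cv2.imwrite("pics/s1.png",cv2.resize(v,(780,600)))
E
```

```text
time_s: 7.15
eef_pos: [0.6496, 0.217, 0.2964]
ee_rot: [-0.18, 1.558, 0.181]
contact_force: [0.4, -0.3, -1.6]
width: 0.152
time_s: 7.52
eef_pos: [0.6477, 0.2165, 0.292]
ee_rot: [-0.181, 1.565, 0.18]
contact_force: [0.4, 0.6, -1.4]
width: 0.15
[ 0.38  0.61 -1.39] [0.01  0.024 0.009]
```

View pics/s1.png

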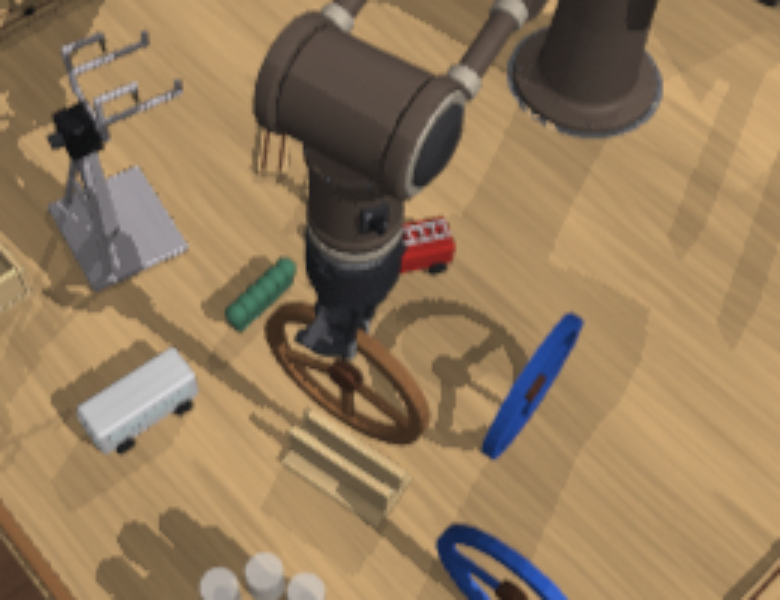

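Lifted cleanly, upright, weight about 1.4 N. Now carry it round in front of the hook, keeping clear of the tips.

```bash
python3 -m creep '[[0,-0.015,-0.025,0,0,0,-1],[0,-0.03,-0.055,0.03,0,0,-1],[0,-0.05,-0.09,0.06,0,0,-1],[0,-0.07,-0.125,0.1,0,0,-1],[0,-0.095,-0.165,0.13,0,0,-1],[0,-0.124,-0.201,0.16,0,0,-1],[0,-0.15,-0.21,0.19,0,0,-1],[0,-0.18,-0.215,0.206,0,0,-1]]'; python3 -m creep '[[0,0,0,0,0,0,-1],[0,0,0,0,0,0,-1]]'; python3 -c "
from h import *
plan([.4784,-.1875,.285],-10.6)"
```

```text
time_s: 8.57
eef_pos: [0.4792, -0.0084, 0.2935]
ee_rot: [0.144, 1.565, -0.144]
contact_force: [0.2, 0.7, -2.5]
width: 0.153
time_s: 8.82
eef_pos: [0.4798, -0.0074, 0.2932]
ee_rot: [0.144, 1.566, -0.143]
contact_force: [0.3, 0.2, -2.5]
width: 0.154
 0 row [0.0081, -0.1774, 0.0313, 0.0013, -0.0001, -0.0003] deg 0.2
 180 row [0.0081, -0.1774, 0.0313, -1.5695, 0.0005, -0.0002] deg 179.8
t 8.82 q6 [-0.11 -0.03  1.89  0.    1.28  0.08] F [ 0.3  0.2 -2.5]
```

```bash
python3 -m creep '[[0.008,-0.03,0,0,0,0,-1],[0.008,-0.07,0,0,0,0,-1],[0.008,-0.11,0.01,0,0,0,-1],[0.008,-0.15,0.02,0,0,0,-1],[0.008,-0.177,0.031,0,0,0,-1],[0.008,-0.177,0.031,0,0,0,-1],[0.008,-0.177,0.031,0,0,0,-1]]'
python3 - <<'E'
from h import *
plan([.4784,-.1875,.285],-10.6)
from bench import camera
d=wrist("w4"); P=cloud(d); im=d["image"].astype(int)
s=dict(camera("side"));np.savez("pics/side1.npz",**s)
a=np.hstack([cv2.resize(d["image"][...,::-1],(440,330)),cv2.resize(s["image"][140:370,140:400,::-1],(360,330))]); cv2.imwrite("pics/w4.png",a)
a=np.radians(-10.6);o=np.array([.6258,-.2151])
for n,D in(("w",d),("side",s)):
    P=cloud(D); im=D["image"].astype(int); k=(D["range_z"]>.1)
    X=(P[...,:2]-o)@[np.cos(a),np.sin(a)];Y=(P[...,:2]-o)@[-np.sin(a),np.cos(a)];Z=P[...,2]
    k&=(abs(X+.15)<.03)&(abs(Y)<.12)&(Z>.1)&(Z<.33)&(im[...,0]>im[...,2]*1.25)
    if k.sum()>10: print(n,k.sum(),"X",np.percentile(X[k],[2,50,98]).round(4),"Y",np.percentile(Y[k],[1,50,99]).round(4),"Z",np.percentile(Z[k],[1,99]).round(4),"slope X/Y,X/Z",np.linalg.lstsq(np.c_[Y[k],Z[k],np.ones(k.sum())],X[k],rcond=None)[0].round(4))
E
```

```text
time_s: 9.7
eef_pos: [0.4783, -0.1862, 0.2849]
ee_rot: [0.143, 1.567, -0.141]
contact_force: [-0.8, 0.7, -1.9]
width: 0.15
 0 row [-0.0001, -0.0013, 0.0003, 0.002, -0.0005, -0.0005] deg 0.2
 180 row [-0.0001, -0.0013, 0.0003, -1.5688, 0.0009, -0.0008] deg 179.8
t 9.7 q6 [-0.46  0.04  1.83  0.    1.27 -0.28] F [-0.8  0.7 -1.9]
w 10410 X [-0.1588 -0.1518 -0.1449] Y [-0.0492  0.0287  0.0863] Z [0.2412 0.3256] slope X/Y,X/Z [-0.0031 -0.0059 -0.15  ]
side 1606 X [-0.1671 -0.1522 -0.1392] Y [-0.0924 -0.0269  0.062 ] Z [0.1386 0.3283] slope X/Y,X/Z [-0.0007  0.0131 -0.1549]
```

View pics/w4.png

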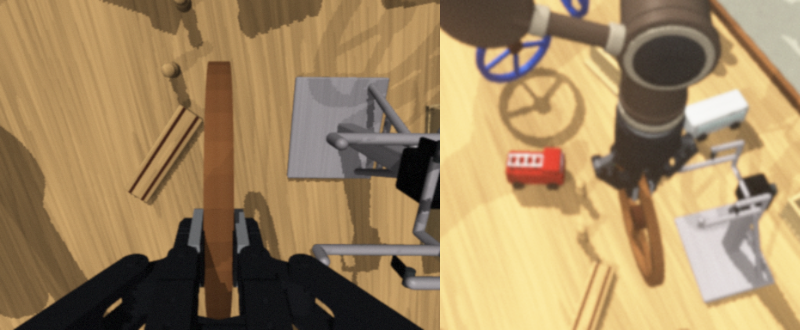

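Aligned: the wheel is parallel to the hook's plane and centred. Move over the tips, then lower with feeling.

```bash
python3 -m creep '[[0,-0.001,0.02,0,0,0,-1],[0,-0.001,0.04,0,0,0,-1],[0,-0.001,0.06,0,0,0,-1],[0,-0.001,0.08,0,0,0,-1],[0,-0.001,0.097,0,0,0,-1],[0,-0.001,0.097,0,0,0,-1],[0.01,-0.001,0.097,0,0,0,-1],[0.02,-0.001,0.097,0,0,0,-1]]'; python3 -m creep '[[0.004,0,0,0,0,0,-1],[0.008,0,0,0,0,0,-1],[0.008,0,0,0,0,0,-1],[0.008,0,0,0,0,0,-1]]';  python3 -c "
from h import *
plan([.5727,-.2052,.247],-10.6)"
```

```text
time_s: 10.8
eef_pos: [0.5726, -0.2053, 0.2643]
ee_rot: [0.143, 1.567, -0.142]
contact_force: [0.2, -0.4, -2.2]
width: 0.151
time_s: 11.3
eef_pos: [0.5737, -0.2061, 0.2576]
ee_rot: [0.143, 1.565, -0.143]
contact_force: [-0.7, 0.3, -1.5]
width: 0.149
 0 row [0.0106, 0.0007, -0.0012, 0.0014, 0.0003, 0.0001] deg 0.2
 180 row [0.0106, 0.0007, -0.0012, -1.5693, -0.0001, 0.0005] deg 179.8
t 11.3 q6 [-0.42  0.26  1.65  0.    1.24 -0.23] F [-0.7  0.3 -1.5]
```

```bash
for i in 1; do python3 -m creep '[[0.002,0,0,0,0,0,-1],[0.004,0,0,0,0,0,-1],[0.006,0,0,0,0,0,-1],[0.006,0,0,0,0,0,-1]]'; done; python3 -m creep '[[0.001,0,0,0,0,0,-1],[0.002,0,0,0,0,0,-1],[0.002,0,0,0,0,0,-1]]'; python3 -m creep '[[0.001,0,0,0,0,0,-1],[0.0015,0,0,0,0,0,-1],[0.0015,0,0,0,0,0,-1]]'
```

```text
time_s: 11.8
eef_pos: [0.5734, -0.2058, 0.2509]
ee_rot: [0.143, 1.567, -0.143]
contact_force: [-0.3, -0.6, -2.1]
width: 0.153
time_s: 12.18
eef_pos: [0.5737, -0.2057, 0.2494]
ee_rot: [0.143, 1.566, -0.143]
contact_force: [-0.1, 1.4, -1.3]
width: 0.149
time_s: 12.55
eef_pos: [0.574, -0.2057, 0.2486]
ee_rot: [0.143, 1.565, -0.143]
contact_force: [-1.1, 0.8, 3.1]
width: 0.153
```

Touchdown felt: Fz went from -1.8 N to +3.1 N at TCP z of about 0.2486. Ease off slightly and slide in.

```bash
python3 -m creep '[[-0.0006,0,0,0,0,0,-1],[-0.0006,0,0.004,0,0,0,-1],[-0.0006,0,0.008,0,0,0,-1],[-0.0006,0,0.012,0,0,0,-1],[-0.0006,0,0.012,0,0,0,-1]]';python3 -m creep '[[0,0,0.003,0,0,0,-1],[0,0,0.006,0,0,0,-1],[0,0,0.009,0,0,0,-1],[0,0,0.009,0,0,0,-1]]'; python3 -m creep '[[0,0,0.003,0,0,0,-1],[0,0,0.006,0,0,0,-1],[0,0,0.009,0,0,0,-1],[0,0,0.009,0,0,0,-1]]'
```

```text
time_s: 13.18
eef_pos: [0.5858, -0.2072, 0.248]
ee_rot: [0.144, 1.566, -0.141]
contact_force: [-1.0, 5.1, 1.8]
width: 0.148
time_s: 13.68
eef_pos: [0.5923, -0.2086, 0.2478]
ee_rot: [0.145, 1.572, -0.141]
contact_force: [-5.7, 4.8, 5.5]
width: 0.153
time_s: 14.18
eef_pos: [0.5996, -0.2098, 0.2477]
ee_rot: [0.145, 1.576, -0.14]
contact_force: [-8.5, 6.3, 5.4]
width: 0.151
```

```bash
python3 -m creep '[[-0.001,0.001,0,0,0,0,-1],[-0.001,0.001,0.003,0,0,0,-1],[-0.001,0.001,0.006,0,0,0,-1],[-0.001,0.001,0.009,0,0,0,-1],[-0.001,0.001,0.009,0,0,0,-1]]';python3 - <<'E'
from h import *
from bench import status
print(status.state()["wrist_torque"])
plan([.6258,-.2151,.248],-10.6)
E
```

```text
time_s: 14.8
eef_pos: [0.6102, -0.2116, 0.2478]
ee_rot: [0.144, 1.571, -0.142]
contact_force: [-3.8, 4.6, 0.1]
width: 0.152
[0.84888262 0.61378938 0.10242716]
 0 row [-0.0003, -0.0006, 0.016, 0.0016, -0.0027, -0.0002] deg 0.4
 180 row [-0.0003, -0.0006, 0.016, -1.5692, 0.0003, -0.0043] deg 179.8
t 14.8 q6 [-0.4   0.34  1.56 -0.    1.25 -0.22] F [-3.8  4.6  0.1]
```

```bash
python3 -m creep '[[-0.0005,0.001,0,0,0,0,-1],[-0.0005,0.0015,0.003,0,0,0,-1],[-0.0005,0.0015,0.006,0,0,0,-1],[-0.0005,0.0015,0.009,0,0,0,-1],[-0.0005,0.0015,0.009,0,0,0,-1]]'; python3 -m creep '[[0,0,0.002,0,0,0,-1],[0,0,0.004,0,0,0,-1],[0,0,0.004,0,0,0,-1]]'
python3 - <<'E'
from h import *
from bench import camera
plan([.6258,-.2151,.248],-10.6)
d=wrist("w5"); s=dict(camera("scene"));np.savez("pics/scene2.npz",**s)
cv2.imwrite("pics/w5.png",np.hstack([cv2.resize(d["image"][:,150:,::-1],(440,460)),cv2.resize(s["image"][90:200,145:230,::-1],(356,460),interpolation=2)]))
E
```

```text
time_s: 15.42
eef_pos: [0.6229, -0.2123, 0.2504]
ee_rot: [0.143, 1.562, -0.143]
contact_force: [0.8, 0.2, -1.6]
width: 0.151
time_s: 15.8
eef_pos: [0.6257, -0.2128, 0.2503]
ee_rot: [0.143, 1.565, -0.143]
contact_force: [0.4, -0.3, -1.9]
width: 0.146
 0 row [0.0023, -0.0023, 0.0005, 0.0016, 0.0006, 0.0] deg 0.2
 180 row [0.0023, -0.0023, 0.0005, -1.5692, -0.0, 0.001] deg 179.8
t 15.8 q6 [-0.39  0.36  1.53  0.    1.25 -0.21] F [ 0.4 -0.3 -1.9]
```

View pics/w5.png

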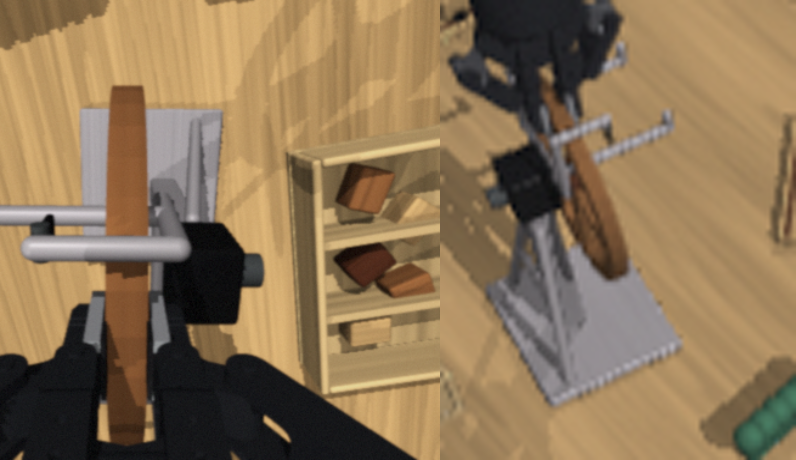

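Both gate passages are felt and the left gate has visibly swung back shut. Feel for the back stop, then set it down.

```bash
python3 -m creep '[[0,-0.0005,0.001,0,0,0,-1],[0,-0.001,0.001,0,0,0,-1],[0,-0.001,0.001,0,0,0,-1]]'; python3 -m creep '[[0.001,0,0,0,0,0,-1],[0.0015,0,0,0,0,0,-1],[0.0015,0,0,0,0,0,-1]]';python3 -m creep '[[0.0008,0,0,0,0,0,-1],[0.0008,0,0,0,0,0,-1],[0.0008,0,0,0,0,0,-1]]'
```

```text
time_s: 16.27
eef_pos: [0.6259, -0.2141, 0.2498]
ee_rot: [0.143, 1.566, -0.143]
contact_force: [0.1, 0.8, -2.2]
width: 0.151
time_s: 16.65
eef_pos: [0.6259, -0.2139, 0.2482]
ee_rot: [0.143, 1.566, -0.143]
contact_force: [0.2, 0.6, -1.9]
width: 0.15
time_s: 17.02
eef_pos: [0.6261, -0.2139, 0.2478]
ee_rot: [0.143, 1.566, -0.143]
contact_force: [0.7, 1.6, 0.4]
width: 0.154
```

```bash
python3 -m creep '[[0,0,0.001,0,0,0,-1],[0,0,0.001,0,0,0,-1],[0,0,0.001,0,0,0,-1]]'; python3 -m creep '[[0,0,0.001,0,0,0,-1],[0,0,0.001,0,0,0,-1],[0,0,0.001,0,0,0,-1]]'
```

```text
time_s: 17.4
eef_pos: [0.6268, -0.214, 0.2477]
ee_rot: [0.143, 1.566, -0.143]
contact_force: [-1.6, 1.3, 0.8]
width: 0.148
time_s: 17.77
eef_pos: [0.628, -0.2143, 0.2478]
ee_rot: [0.143, 1.566, -0.143]
contact_force: [-2.1, 2.1, 1.8]
width: 0.149
```

```bash
python3 -m creep '[[0,0.0005,0.001,0,0,0,-1],[0,0.0005,0.001,0,0,0,-1],[0,0.0005,0.001,0,0,0,-1]]'; python3 -m creep '[[0.0003,0,0,0,0,0,-0.9],[0.0003,0,0,0,0,0,-0.7],[0.0003,0,0,0,0,0,-0.5],[0.0003,0,0,0,0,0,-0.4],[0.0003,0,0,0,0,0,-0.3],[0.0003,0,0,0,0,0,-0.2],[0.0003,0,0,0,0,0,-0.2]]' 20
```

```text
time_s: 18.15
eef_pos: [0.6291, -0.2143, 0.2477]
ee_rot: [0.143, 1.566, -0.143]
contact_force: [-1.3, 0.1, 3.3]
width: 0.15
time_s: 19.02
eef_pos: [0.629, -0.2141, 0.2472]
ee_rot: [0.143, 1.566, -0.143]
contact_force: [0.2, -0.3, 0.7]
width: 0.394
```

```bash
python3 -m creep '[[-0.005,0,0,0,0,0,-0.2],[-0.015,0,0,0,0,0,-0.2],[-0.03,0,0,0,0,0,-0.2],[-0.05,0,0,0,0,0,-0.2],[-0.08,0,0,0,0,0,-0.2],[-0.11,0,0,0,0,0,-0.2],[-0.14,0,0,0,0,0,-0.2],[-0.17,0.0,0,0,0,0,-0.2]]'; python3 -m creep '[[0,0.0,0,0,0,0,-0.2],[0,0,0,0,0,0,-0.2],[0,0,0,0,0,0,-0.2],[0,0,0,0,0,0,-0.2]]'
python3 - <<'E'
from h import *
from bench import camera,status
print(status.state()["contact_force"])
d=wrist("w6"); s=dict(camera("side"));np.savez("pics/side3.npz",**s)
cv2.imwrite("pics/w6.png",np.hstack([cv2.resize(d["image"][60:300,150:390,::-1],(400,400)),cv2.resize(s["image"][220:360,270:410,::-1],(400,400),interpolation=2)]))
a=np.radians(-10.6);o=np.array([.6258,-.2151])
P=cloud(d); im=d["image"].astype(int)
X=(P[...,:2]-o)@[np.cos(a),np.sin(a)];Y=(P[...,:2]-o)@[-np.sin(a),np.cos(a)];Z=P[...,2]
k=(d["range_z"]>.1)&(abs(X)<.03)&(abs(Y)<.09)&(Z>.2)&(Z<.29)&(im[...,0]>im[...,2]*1.3)
print(k.sum(),"X",np.percentile(X[k],[2,50,98]).round(4),"Y",np.percentile(Y[k],[1,99]),"Ztop",np.percentile(Z[k],98))
g=(d["range_z"]>.1)&(abs(abs(Y)-.042)<.008)&(X>-.045)&(X<.02)&(Z>.25)&(im.max(-1)<60)
for sg in(-1,1):
    q=g&(Y*sg>0); print("gate",sg,q.sum(), X[q].mean() if q.any() else 0, (Z[q].min(),Z[q].max()) if q.any() else 0)
E
```

```text
time_s: 20.02
eef_pos: [0.6291, -0.2141, 0.4203]
ee_rot: [0.142, 1.564, -0.143]
contact_force: [1.0, -0.8, -0.1]
width: 0.403
time_s: 20.52
eef_pos: [0.6285, -0.2139, 0.4155]
ee_rot: [0.144, 1.569, -0.142]
contact_force: [0.4, -0.4, -0.1]
width: 0.401
[ 0.39026583 -0.43797739 -0.11216218]
2446 X [-0.0122  0.0017  0.0211] Y [-0.07384805  0.08617467] Ztop 0.27808430975565096
gate -1 40 -0.009510766642049258 (np.float64(0.25021642792370047), np.float64(0.2758793070468341))
gate 1 8 -0.02256292608136417 (np.float64(0.2743209741059556), np.float64(0.2788958501316377))
```

View pics/w6.png

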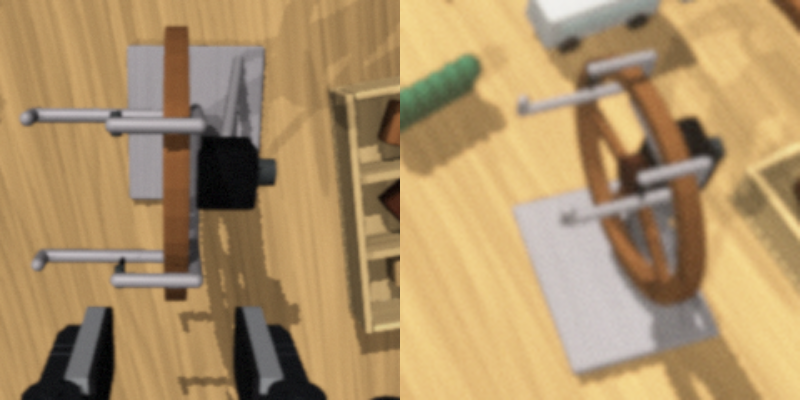

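```bash
python3 -c "
from bench import r
print(r.job_done())"
```

```text
the job is handed in; nothing more can be done
None
```

The brown wooden wheel is hanging on the pylon's twin hook, fully home, and I handed the job in at about 20.6 s of the 64 s. I lifted it by its rim, carried it over the tips and set it on the arms in front of the gates. I then slid it in, released it and drew the gripper straight up.

**Force:**
- The arms were felt at TCP z ≈ 0.248 m; the wrist camera had put their top at about 0.247 m.
- The readings I took while sliding, one at the end of each short move, reached about 12 N. They fell back to just the wheel's weight once the rim was past the gates.
- There was a side force of about 5 N on the way in because the wheel sat slightly off centre. I corrected it by 2 to 3 mm.

**Last checks:**
- **Position:** the mid-rim measured about +1.7 mm from the seat, good to about 2 mm. Past -4 mm is enough, and the back stop halts it at +2 mm.
- **Gates:** in the pictures both gates hang down at the roof's front edge, behind the rim. The depth check did not settle this: it found 8 points on the left gate, and on the right its 40 points averaged x = -10 mm, so they were probably mixed with background. I went by the pictures for the gates.
- **Clear of contact:** the gripper was about 140 mm above the rim and the force read near zero.
- **Other toys:** I never went near them. The hedge and bus looked in place in the final picture, but I did not measure any of them again.

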